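Read the label on the sloped test fixture with the contact code reader

ROBOT

A 6-joint arm with a two-finger parallel gripper is mounted at the origin on the work surface. World frame = base frame: x ahead of the robot, y to its left, z up, the work surface at z = 0. Lengths are in m, angles in rad, forces in N, time in s.
With the tool pointing down it reaches from about 0.3 to 0.85 m from the base axis. Payload 4.2 kg.
Tool frame: the origin (TCP) lies at the very end of the fingers, on their centre line; the grasp point (between the pads) lies 19 mm behind it (arm.hold_point_z is the distance from the TCP to the grasp point, in m); z points along the fingers, y is the line along which they close (so a half turn about z gives the same grasp; the last joint's range is limited). The gripper opens to 91 mm and grips with 3 to 60 N. Pads are 32 mm wide; open, the fingers measure 118 mm over their backs; the gripper's body (76 mm by 178 mm) begins 60 mm behind the grasp point.
Start: joints at [1.132, 0.32, 1.565, -0, 1.257, -0.02], TCP at [0.234, 0.525, 0.214] pointing down, gripper open.
Joint ranges: [-3.11, 3.11], [-0.84, 2.01], [0.21, 2.61], [-1.34, 4.49], [0.05, 2.63], [-2.56, 2.56]. Speed limits (rad/s): [2.57, 2.57, 3.14, 3.14, 3.14, 3.14].

INTERFACE

Orientations are given as a rotation vector (axis times angle).
In Python, from cell import telemetry, vision, workorder, arm gives the robot as it stands. The module is installed in compiled form; this text tells all that it offers.
- The arm moves only by the shell command python3 -m creep 'ROWS'. ROWS is JSON, one flat list of numbers, 7 for each row, row after row: the closure, from 0 (fully open) to 1 (shut), then the shift along the world's x, y, z in m, then the turn, a rotation vector about the world's x, y, z in degrees. A call has 1 to 20 rows; each row is the pose to reach, as a shift and turn from the pose commanded when the call began; what a row does not reach only later rows make up. A row lasts 1/10 s, in which the tool goes at most 50 mm and 8.59 degrees, less where a joint would pass 70% of its speed; a pose out of reach is approached as far as the arm can. A call with a gripper value outside its range is refused whole. The fingers move at their own pace and stop on an object; the grip force is fixed at half the most. Time passes only in rows, so rows that repeat a pose let the fingers close. It gives the time, the measured TCP pose, the force, the opening and the grip force at its end, in the units of the state.
- telemetry.state(): the state, without advancing time (a new reading comes with each control period).
- vision.grab_frame(name): name is "scene" or "top"; returns the picture (420x560x3 uint8, red, green, blue); there is no depth.
- vision.camera_params(name): a dict with "K" (3x3 intrinsics, pixels), "distortion" ([k1, k2, p1, p2, k3] as OpenCV has them; the pictures are not rectified), "rvec" (rotation vector, rad) and "tvec" (3), from world to camera coordinates, as OpenCV has them. Camera axes: x right, y down, z forward; pixel columns grow to the right and rows downward; lengths in m; the calibration is good to about 2 mm. A picture is of the moment at which its call begins. camera_params takes no time and is no camera call.
- workorder.job_done(): hands the job in; it is judged then, once.
The state is a dict: "t": time; "joints": joint angles; "joint_vel": joint speeds; "joint_efforts": joint torques, N m; "tcp_pos": TCP position; "tcp_rot": TCP orientation; "force": force on the tool from outside, world axes, zero at the start; "wrist_torque": the same for the moment, N m; "gripper_width": opening from 0.0 (shut) to 1.0 (fully open); "grasp_force": force on a finger pad.
Only numpy, scipy, OpenCV 4.12 (cv2) and the standard library are available. Lean on these libraries where they do the work, as an engineer would, in place of code of your own. Each camera call takes 0.05 s, during which the arm holds its last target. There are 200 camera calls.

TASK

Pick up the hand-held code reader that stands on its rubber pad, place its square hood flat and centred over the barcode label on the sloped test fixture, and press until the sprung label plate has given way about halfway, never down to its stop; hold it still there for two seconds. Then set the reader gently back on its pad, standing upright on its hood near the middle, and leave the screwdriver, the roll of labels and the bottle beside it where they are.

Things in the scene. Friction and masses are not known exactly. Their poses are not given: they have to be found in the camera images.
- reader: hand-held contact code reader, grey, about 0.26 kg, standing upright on its square rubber hood. Origin: centre of the hood's open mouth (underside); z runs up along the handle. It reads along -z. Hood 58 x 58 mm outside, 46 mm high; above it a handle 36 (x) by 32 (y) mm, from 46 to 150 mm above the mouth; grip it from above, across x or y, about 115 mm above the mouth.
- pad: fixed flat square of black rubber, 130 x 130 x 6 mm, on which the reader stands. Origin: centre of its underside, so its top is 6 mm above it.
- fixture: fixed wedge-shaped grey and aluminium test fixture, 262 mm wide (y), 275 mm deep (x from -120 to +155 mm), its face sloping up away from its front (-x) at 35 degrees, 46 mm high in front and 214 mm at the back; two clamp blocks stand 22 mm out of the face at its upper corners. Origin: centre of its underside, below the middle of the face.
- face: middle of the sloping face, 130 mm above the fixture's origin; z: outward normal, x: up the slope. A black unit 136 x 118 mm stands out here and carries a sprung aluminium plate 106 (x) by 100 (y) mm, parallel to the face, the 36 mm white label in its middle, on this z axis. Units differ in thickness: the plate's top is 24 to 42 mm above this origin, to be found by touch or sight.
- nest (a joint): how far the sprung label plate is pressed in along the face's normal, in m: 0 at rest, stop at 0.012. It starts to give at about 2 N and then takes 0.7 N per mm (about 6 N halfway, 10.5 N at the stop).
- screwdriver: bystander: hand screwdriver 180 mm long, lying along its x.
- labelroll: bystander: roll of paper labels, 90 mm diameter, 55 mm high, standing on its end.
- bottle: bystander: white bottle, 60 mm diameter, 140 mm high.
Things that resemble listed ones, but are neither listed nor needed, are in the scene too. Of the things shaped like the pad, the black one is meant.

How it is judged:
On the way:
1. the reader's hood is pressed flat and centred on the label, plate about halfway in, and held still for a second (value of joint nest between 0.003 and 0.0095 m and x of reader in the frame of face between -0.007 and 0.007 m and y of reader in the frame of face between -0.007 and 0.007 m and angle between the z axis of reader and the z axis of face, either way round below 0.1 rad and contact force between reader and fixture above 1.5 N and linear speed of reader below 0.015 m/s), for 1 s.
At the end, for the whole second after the job is handed in: The reader stands upright (within 0.06 rad) and at rest on the pad's top, its hood's centre within 30 mm of the pad's centre, released; the label plate has sprung back out (pressed less than 1.5 mm) (angle between reader's own z axis and vertical below 0.06 rad and horizontal distance between reader and pad below 0.03 m and z of reader in the frame of pad between 0.003 and 0.01 m and linear speed of reader below 0.01 m/s and value of joint nest below 0.0015 m); the robot touches nothing.
It fails at once if the label plate is pressed to its stop (more than 11.3 mm) (value of joint nest above 0.0113 m).
It fails at once if the reader is dropped or rammed onto its pad (faster than 0.3 m/s within 20 mm above the pad's top) (horizontal distance between reader and pad below 0.09 m and z of reader in the frame of pad below 0.026 m and linear speed of reader above 0.3 m/s).
It fails at once if a bystander (screwdriver, label roll, bottle) is shifted by more than 20 mm (distance of any of screwdriver, labelroll, bottle from where it was at the start of the episode above 0.02 m).
It also fails if it takes over 53 s, if anything falls off the work surface, if the arm or the gripper's body presses on something with over 40 N, if the wrist force passes 120 N, or if a joint passes its speed limit or range.

## Working session

There is one attempt and no reset: what is moved stays moved. The work goes in short steps, Python scripts to look and compute and a shell command to move; the robot and the scene stay as the last step left them, time stands still between calls to the robot, and variables do not carry over. Pictures are saved under pics/ and viewed, at most 10 in all, crops included, and the job is handed in when it is done.

```bash
mkdir -p pics; python3 - <<'E'
from cell import telemetry, vision
import cv2
for n in ("scene","top"):
    im=vision.grab_frame(n); cv2.imwrite(f"pics/{n}0.png",im[:,:,::-1])
    p=vision.camera_params(n); print(n,{k:__import__('numpy').round(v,4).tolist() for k,v in p.items()})
s=telemetry.state(); print(s)
E
```

```text
scene {'K': [[493.9549, 0.0, 281.5414], [0.0, 493.9549, 211.6726], [0.0, 0.0, 1.0]], 'distortion': [-0.1022, 0.0, 0.0, 0.0, 0.0], 'rvec': [1.3721, 2.2892, -0.8046], 'tvec': [0.235, -0.2036, 1.8428]}
top {'K': [[502.8159, 0.0, 276.9575], [0.0, 502.8159, 202.2351], [0.0, 0.0, 1.0]], 'distortion': [-0.0247, 0.0, 0.0, 0.0, 0.0], 'rvec': [2.1871, -2.1481, 0.1114], 'tvec': [-0.0603, 0.4382, 1.6076]}
{'t': 0.1, 'joints': array([ 1.13196435e+00,  3.20209545e-01,  1.56551336e+00, -2.17672928e-05,
        1.25738750e+00, -2.00415737e-02]), 'joint_vel': array([ 0.00022911, -0.00133531, -0.00233012, -0.00138302,  0.00053742,
        0.00119917]), 'joint_efforts': array([ 1.19884386e-03, -4.13332736e+01, -2.32511401e+01,  7.29747419e-02,
        4.22488467e-02, -2.49164469e-05]), 'tcp_pos': array([0.23367163, 0.52490749, 0.21323189]), 'tcp_rot': array([-6.52959600e-01, -3.07265369e+00,  2.32875728e-03]), 'force': array([ 0.21246616, -0.49595448, -0.35037461]), 'wrist_torque': array([0.05774493, 0.04597011, 0.00534523]), 'grasp_force': 0.0, 'gripper_width': 1.0014601994101362}
```

View pics/scene0.png

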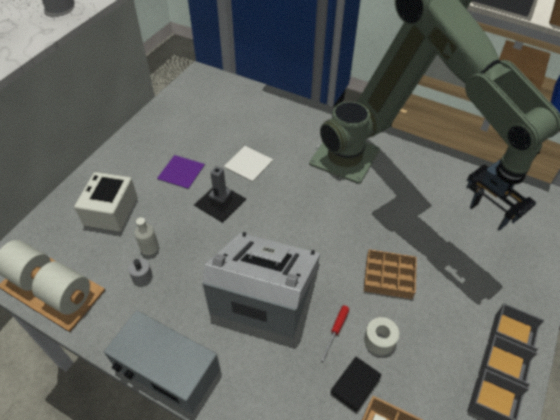

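View pics/top0.png

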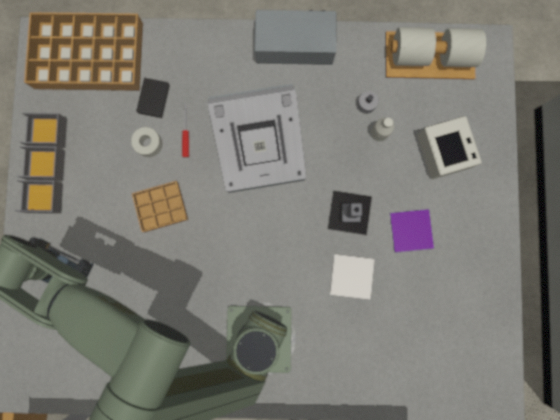

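The scene view shows the reader upright on a black pad at (219,190), with purple (181,171) and white (248,162) pads nearby. The top view shows the reader and black pad at (350,212), the fixture at (258,140), the bottle at (384,128), the label roll at (146,141) and the screwdriver at (185,140).

The candidates for the pad (top view) are black (350,212), purple (412,230), white (352,277), and a black block at (152,98). The first fits because it is black and carries the reader. The grey ring thing at (367,102) is not the reader. I'll confirm this in a crop.

```bash
cat > h.py <<'E'
import numpy as np, cv2
from cell import vision
from scipy.spatial.transform import Rotation as R
P={n:vision.camera_params(n) for n in("scene","top")}
def ray(n,uv):
    p=P[n]; q=cv2.undistortPoints(np.array(uv,float).reshape(-1,1,2),np.array(p["K"]),np.array(p["distortion"])).reshape(-1,2)
    M=cv2.Rodrigues(np.array(p["rvec"],float))[0]; t=np.array(p["tvec"],float).ravel()
    return -M.T@t, np.c_[q,np.ones(len(q))]@M
def onz(n,uv,z):
    c,d=ray(n,uv); return c+d*((z-c[2])/d[:,2])[:,None]
def px(n,X):
    p=P[n]; return cv2.projectPoints(np.array(X,float).reshape(-1,1,3),np.array(p["rvec"],float),np.array(p["tvec"],float),np.array(p["K"]),np.array(p["distortion"]))[0].reshape(-1,2)
def tri(a,b):
    c1,d1=ray("top",a);c2,d2=ray("scene",b);d1=d1[0]/np.linalg.norm(d1);d2=d2[0]/np.linalg.norm(d2)
    s=np.linalg.lstsq(np.c_[d1,-d2],c2-c1,rcond=None)[0]; A=c1+s[0]*d1;B=c2+s[1]*d2
    return (A+B)/2,np.linalg.norm(A-B)
E
python3 - <<'E'
from h import *
t=cv2.imread("pics/top0.png"); s=cv2.imread("pics/scene0.png")
z=lambda im,x,y,w,h,k:cv2.resize(im[y:y+h,x:x+w],None,fx=k,fy=k,interpolation=cv2.INTER_CUBIC)
a=np.zeros((600,800,3),np.uint8)
a[:300,:400]=z(t,208,80,100,75,4)[:300]; a[300:,:400]=z(t,208,140,100,75,4)
a[:300,400:]=z(t,315,175,80,60,5); a[300:,400:]=z(s,180,155,80,60,5)
cv2.imwrite("pics/crop1.png",a)
hsv=cv2.cvtColor(t,cv2.COLOR_BGR2HSV)
m=((hsv[...,2]<60)).astype(np.uint8); roi=np.zeros_like(m); roi[180:245,318:385]=m[180:245,318:385]
c=max(cv2.findContours(roi,0,2)[0],key=cv2.contourArea); r=cv2.minAreaRect(c); b=cv2.boxPoints(r)
print("pad rect",r); W=onz("top",b,0.006); print(W.round(4),W.mean(0),[np.linalg.norm(W[i]-W[i-1]).round(4) for i in range(4)])
E
```

```text
pad rect ((349.4499816894531, 212.34999084472656), (36.91097640991211, 36.769554138183594), 8.130102157592773)
[[ 0.3598 -0.2221  0.006 ]
 [ 0.4796 -0.2383  0.006 ]
 [ 0.4645 -0.3584  0.006 ]
 [ 0.3449 -0.3413  0.006 ]] [ 0.41219555 -0.29001347  0.006     ] [np.float64(0.1202), np.float64(0.121), np.float64(0.1211), np.float64(0.1209)]
```

View pics/crop1.png

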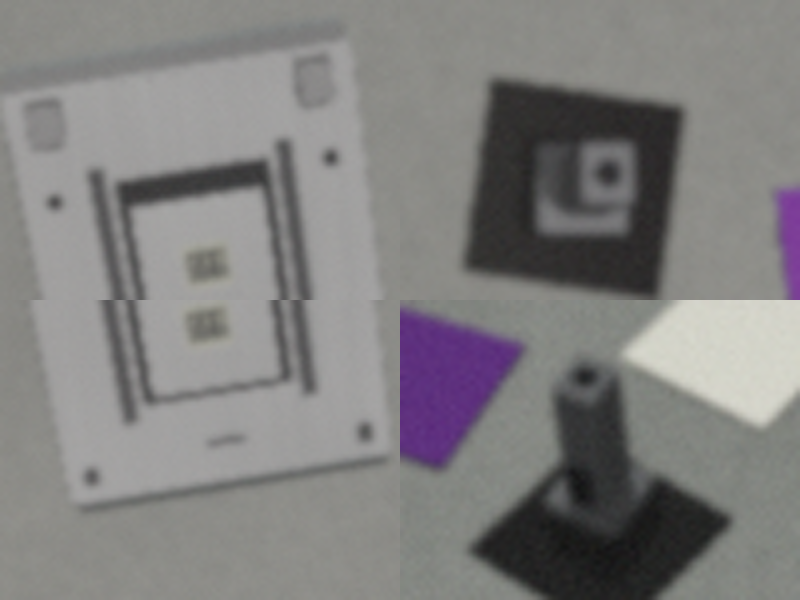

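The crop confirms the reader on the black pad: its handle top is at about (356.6,209) in the top view, with its hood centred at about (351.8,212.5). The label print on the fixture is at (259.6,145.7). Now I'll measure the reader, fixture and label.

```bash
python3 - <<'E'
from h import *
from cell import telemetry
t=cv2.imread("pics/top0.png"); g=cv2.cvtColor(t,6); g=cv2.GaussianBlur(g,(3,3),0)
print("handle tri",tri([356.2,209.0],[216.6,170.2]),"onz",onz("top",[356.2,209.0],.156),"hood",onz("top",[351.4,212.2],.052))
# hood left & bottom edges (bright vs pad)
m=np.zeros_like(g); sub=g[196:228,336:368]; th,_=cv2.threshold(sub,0,255,8); m[196:228,336:368]=(sub>th)*255
c=max(cv2.findContours(m,0,1)[0],key=cv2.contourArea).reshape(-1,2); r=cv2.minAreaRect(c); print("hood th",th,r)
for nm,cc in(("rect",cv2.boxPoints(r)),):print(nm,onz("top",cc,.052).round(4).tolist())
# fixture face
m=np.zeros_like(g); sub=g[80:205,200:312]; th,_=cv2.threshold(sub,0,255,8); m[80:205,200:312]=(sub>th)*255
c=max(cv2.findContours(m,0,1)[0],key=cv2.contourArea); h=cv2.convexHull(c); q=cv2.approxPolyDP(h,6,True).reshape(-1,2); print("face th",th,cv2.contourArea(c),q.tolist())
# label: colour spot
hs=cv2.cvtColor(t,40)[...,1].astype(int); roi=hs[130:160,245:275]; lm=(roi>roi.max()*.5).astype(np.uint8)
ys,xs=np.nonzero(lm); print("label sat",roi.max(),np.median(hs[100:180,220:290]),xs.mean()+245,ys.mean()+130,len(xs))
gm=g[130:160,245:275]; ys,xs=np.nonzero(gm<gm.max()-25); print("dark",xs.mean()+245,ys.mean()+130,len(xs),gm.max(),gm.min())
b=np.array(q,float); zz=np.where(b[:,1]<140,.214,.046); W=np.vstack([onz("top",[p],z) for p,z in zip(b,zz)]); print(W.round(4).tolist(),[np.linalg.norm(W[i]-W[i-1]).round(3) for i in range(len(W))])
print(R.from_rotvec(telemetry.state()["tcp_rot"]).as_matrix().round(3).tolist())
E
```

```text
handle tri (array([ 0.40833241, -0.28670987,  0.1619185 ]), np.float64(0.00206918616468039)) onz [[ 0.40937    -0.28856974  0.156     ]] hood [[ 0.40858669 -0.28960161  0.052     ]]
hood th 74.0 ((351.5, 212.0), (18.0, 19.0), 90.0)
rect [[0.4375, -0.2596, 0.052], [0.4385, -0.3201, 0.052], [0.3811, -0.3202, 0.052], [0.38, -0.2598, 0.052]]
face th 145.0 7209.0 [[294, 90], [305, 176], [225, 189], [208, 104]]
label sat 21 3.0 259.2892561983471 145.56198347107437 121
dark 258.84615384615387 143.7032967032967 91 164 96
[[0.751, -0.0967, 0.214], [0.5232, -0.141, 0.046], [0.4764, 0.1149, 0.046], [0.7044, 0.1541, 0.214]] [np.float64(0.255), np.float64(0.286), np.float64(0.26), np.float64(0.286)]
[[-0.914, 0.407, -0.001], [0.407, 0.914, -0.001], [0.0, -0.002, -1.0]]
```

The checks hold up:
- **Reader:** its position agrees between the handle and the hood, at about (0.409,-0.289), and the hood measures 58-60 mm.
- **Fixture:** the width is 0.255-0.26 m and the sides agree on a yaw of about 10.4°. The face origin is about (0.614, 0.008, 0.130).

First move: go above the reader, with the fingers closing along world x.

```bash
python3 -m creep '[0,0.18,-0.375,0.12,0,0,-65, 0,0.18,-0.375,0.12,0,0,-65, 0,0.18,-0.375,0.12,0,0,-65, 0,0.18,-0.375,0.12,0,0,-65, 0,0.18,-0.375,0.12,0,0,-65, 0,0.18,-0.375,0.12,0,0,-65, 0,0.18,-0.375,0.12,0,0,-65, 0,0.18,-0.375,0.12,0,0,-65, 0,0.175,-0.814,0.087,0,0,-65, 0,0.175,-0.814,0.087,0,0,-65, 0,0.175,-0.814,0.087,0,0,-65, 0,0.175,-0.814,0.087,0,0,-65, 0,0.175,-0.814,0.087,0,0,-65, 0,0.175,-0.814,0.087,0,0,-65, 0,0.175,-0.814,0.087,0,0,-65, 0,0.175,-0.814,0.087,0,0,-65, 0,0.175,-0.814,0.087,0,0,-65, 0,0.175,-0.814,0.087,0,0,-65, 0,0.175,-0.814,0.087,0,0,-65, 0,0.175,-0.814,0.087,0,0,-65]'
python3 - <<'E'
from h import *
from cell import telemetry
im=vision.grab_frame("top"); cv2.imwrite("pics/t1.png",im[:,:,::-1])
s=telemetry.state(); print(s["t"],s["joints"].round(3),s["tcp_pos"].round(4)); print(R.from_rotvec(s["tcp_rot"]).as_matrix().round(3).tolist())
# label height on face z axis
O=np.array([.61375,.0078,.13]); M=R.from_euler("zy",[10.4,-35],degrees=True).as_matrix()
c,d=ray("top",[259.35,145.6]); d=d[0]
for h in(.02,.024,.028,.032,.036,.042):
    n=M[:,2]; P_=c+d*((O+h*n-c)@n)/(d@n); print(h,P_.round(4),((P_-O)@M).round(4))
E
```

```text
t: 2.1
tcp_pos: [0.4086, -0.2878, 0.3006]
tcp_rot: [-2.201, -2.239, -0.001]
force: [-0.3, 0.5, 1.0]
gripper_width: 1.0
grasp_force: 0.0
2.15 [-6.360e-01  1.550e-01  1.568e+00  1.000e-03  1.419e+00 -6.550e-01] [ 0.4088 -0.2873  0.3009]
[[-0.018, 1.0, -0.0], [1.0, 0.018, 0.001], [0.001, -0.0, -1.0]]
0.02 [0.5986 0.004  0.1438] [-0.0052 -0.0029  0.02  ]
0.024 [0.5976 0.0038 0.148 ] [-0.0035 -0.0034  0.024 ]
0.028 [0.5967 0.0037 0.1522] [-0.0019 -0.0039  0.028 ]
0.032 [0.5958 0.0035 0.1565] [-0.0003 -0.0043  0.032 ]
0.036 [0.5949 0.0033 0.1607] [ 0.0013 -0.0048  0.036 ]
0.042 [0.5935 0.0031 0.1671] [ 0.0037 -0.0055  0.042 ]
```

```bash
python3 -m creep '[0,0,-0.0015,-0.05,0,0,0, 0,0,-0.0015,-0.1,0,0,0, 0,0,-0.0015,-0.14,0,0,0, 0,0,-0.0015,-0.17,0,0,0, 0,0,-0.0015,-0.19,0,0,0, 0,0,-0.0015,-0.199,0,0,0, 0,0,-0.0015,-0.199,0,0,0, 1,0,-0.0015,-0.199,0,0,0, 1,0,-0.0015,-0.199,0,0,0, 1,0,-0.0015,-0.199,0,0,0, 1,0,-0.0015,-0.199,0,0,0, 1,0,-0.0015,-0.199,0,0,0, 1,0,-0.0015,-0.199,0,0,0, 1,0,-0.0015,-0.199,0,0,0, 1,0,-0.0015,-0.199,0,0,0, 1,0,-0.0015,-0.199,0,0,0]'
python3 - <<'E'
from h import *
O=np.array([.61375,.0078,.13]); M=R.from_euler("zy",[10.4,-35],degrees=True).as_matrix(); n=M[:,2]
def F(p,h):
    c,d=ray("top",p); return (c+d*((((O+h*n-c)@n)/(d@n))[:,None])-O)@M
H=F([[221.35,130.1],[290.35,118.85],[230.6,183.85],[298.6,172.6]],0); print("holes",H.round(4).tolist(),H.mean(0).round(4))
t=cv2.imread("pics/t1.png"); 
im=vision.grab_frame("top")[:,:,::-1]
z=cv2.resize(im[118:173,228:293],None,fx=10,fy=10,interpolation=cv2.INTER_CUBIC); cv2.imwrite("pics/crop2.png",z)
E
```

```text
t: 3.75
tcp_pos: [0.4086, -0.2901, 0.1017]
tcp_rot: [-2.201, -2.24, 0.0]
force: [-0.2, -0.1, -1.3]
gripper_width: 0.396
grasp_force: 30.0
holes [[0.0553, 0.104, 0.0], [0.0567, -0.108, 0.0], [-0.1283, 0.1147, 0.0], [-0.1238, -0.1064, 0.0]] [-0.035   0.0011  0.    ]
```

View pics/crop2.png

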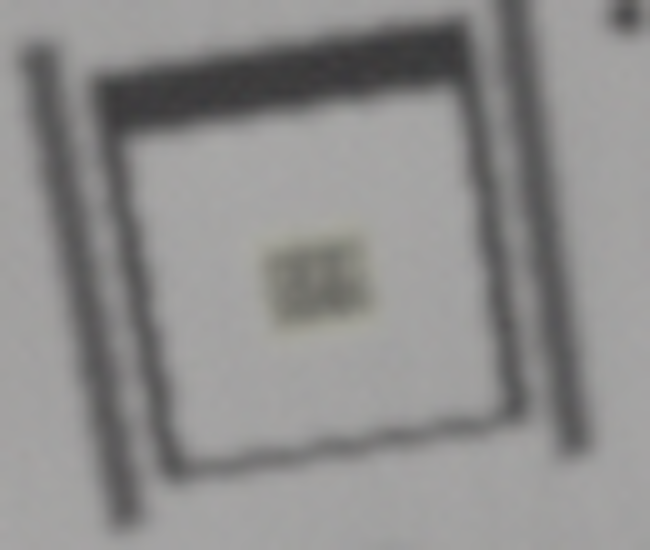

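The crop shows the plate corners at crop (125,133), (462,88), (178,468) and (508,418), with the label centre at crop (320,283), which is pixel (259.55,145.85). The handle is gripped (36 mm opening, 30 N).

```bash
python3 - <<'E'
from h import *
O=np.array([.61375,.0078,.13]); M=R.from_euler("zy",[10.4,-35],degrees=True).as_matrix(); n=M[:,2]
def W(p,h):
    c,d=ray("top",p); return c+d*((((O+h*n-c)@n)/(d@n))[:,None])
pl=np.array([[125,133],[462,88],[508,418],[178,468]])/10+[228-.45,118-.45]
for h in(.024,.032,.040):
    q=W(pl,h); e=(q-O)@M; print(h,"plate ctr",e.mean(0).round(4),q.mean(0).round(4),"sides",[np.linalg.norm(e[i]-e[i-1]).round(4) for i in range(4)],"yaws",np.degrees([np.arctan2(-(e[0]-e[1])[0],(e[0]-e[1])[1]),np.arctan2(-(e[3]-e[2])[0],(e[3]-e[2])[1]),np.arctan2((e[0]-e[3])[1],(e[0]-e[3])[0]),np.arctan2((e[1]-e[2])[1],(e[1]-e[2])[0])]).round(1),"label",((W([[259.55,145.85]],h)-O)@M).round(4))
fr=np.array([[294,90],[305,176],[225,189],[208,104]])
# face corners viewed on face plane
print(((W(fr,0)-O)@M).round(4).tolist())
# camera-robot calibration check target: TCP target & delta for standoff 60mm above h=.032
from cell import telemetry
s=telemetry.state(); T=R.from_rotvec(s["tcp_rot"]); yaw=10.4
Rg=R.from_euler("zy",[yaw,-35],degrees=True)
# tool now: y along reader x; want tool y = fixture x, tool z=-n
want=np.c_[M[:,1],M[:,0],-M[:,2]]; D=R.from_matrix(want)*T.inv(); print("rotvec deg",np.degrees(D.as_rotvec()).round(2))
reach=s["tcp_pos"][2]-.006
C=W([[259.5,145.75]],.032)[0]
for st in(.06,.03,0): print(st,(C+n*(st+reach)).round(4),(C+n*(st+reach)-s["tcp_pos"]).round(4))
print("n",n.round(4),"reach",reach,"ctr",C)
E
```

```text
0.024 plate ctr [-0.0033 -0.0035  0.024 ] [0.5979 0.0038 0.1482] sides [np.float64(0.1105), np.float64(0.1017), np.float64(0.1079), np.float64(0.1034)] yaws [-1.3  0.1 -3.1 -2.2] label [[-0.0044 -0.0038  0.024 ]]
0.032 plate ctr [-0.     -0.0044  0.032 ] [0.596  0.0034 0.1566] sides [np.float64(0.1099), np.float64(0.1011), np.float64(0.1073), np.float64(0.1028)] yaws [-1.3  0.1 -3.1 -2.2] label [[-0.0012 -0.0048  0.032 ]]
0.04 plate ctr [ 0.0032 -0.0054  0.04  ] [0.5942 0.0031 0.1651] sides [np.float64(0.1092), np.float64(0.1005), np.float64(0.1067), np.float64(0.1022)] yaws [-1.3  0.1 -3.1 -2.2] label [[ 0.002  -0.0057  0.04  ]]
[[0.142, -0.132, 0.0], [-0.139, -0.1248, 0.0], [-0.1436, 0.1365, 0.0], [0.1418, 0.1252, 0.0]]
rotvec deg [ -2.89 -34.95   9.1 ]
0.06 [0.5061 0.003  0.2838] [0.0975 0.2931 0.182 ]
0.03 [0.5233 0.003  0.2592] [0.1147 0.2931 0.1575]
0 [0.5405 0.003  0.2346] [0.1319 0.2931 0.1329]
n [-0.5736  0.      0.8192] reach 0.09574687232964967 ctr [0.59538831 0.00304301 0.15620779]
```

The lowercase "zy" was extrinsic, so the yaw was left out of the normal. I'll recompute with "ZY".

```bash
cat > f.py <<'E'
from h import *
from cell import telemetry
O=np.array([.61375,.0078,.13]); M=R.from_euler("ZY",[10.4,-35],degrees=True).as_matrix(); n=M[:,2]
def W(p,h):
    c,d=ray("top",p); return c+d*((((O+h*n-c)@n)/(d@n))[:,None])
E
python3 - <<'E'
from f import *
pl=np.array([[125,133],[462,88],[508,418],[178,468]])/10+[228-.45,118-.45]
for h in(.024,.032,.040):
    q=W(pl,h); e=(q-O)@M; print(h,"plate ctr",e.mean(0).round(4),"sides",[np.linalg.norm(e[i]-e[i-1]).round(4) for i in range(4)],"yaws",np.degrees([np.arctan2(-(e[0]-e[1])[0],(e[0]-e[1])[1]),np.arctan2(-(e[3]-e[2])[0],(e[3]-e[2])[1]),np.arctan2((e[0]-e[3])[1],(e[0]-e[3])[0]),np.arctan2((e[1]-e[2])[1],(e[1]-e[2])[0])]).round(1),"label",((W([[259.55,145.85]],h)-O)@M).round(4))
fr=np.array([[294,90],[305,176],[225,189],[208,104]])
print(((W(fr,0)-O)@M).round(4).tolist())
s=telemetry.state(); T=R.from_rotvec(s["tcp_rot"])
want=np.c_[M[:,1],M[:,0],-M[:,2]]; D=R.from_matrix(want)*T.inv(); print("rotvec deg",np.degrees(D.as_rotvec()).round(2))
reach=s["tcp_pos"][2]-.006
C=W([[259.5,145.75]],.032)[0]
for st in(.06,.03,0): print(st,(C+n*(st+reach)).round(4),(C+n*(st+reach)-s["tcp_pos"]).round(4))
print("n",n.round(4),"reach",reach,"ctr",C)
E
```

```text
0.024 plate ctr [-0.0031 -0.0013  0.024 ] sides [np.float64(0.1103), np.float64(0.1012), np.float64(0.1086), np.float64(0.1028)] yaws [-1.7 -0.7 -1.2 -0.3] label [[-0.0043 -0.0015  0.024 ]]
0.032 plate ctr [ 0.0002 -0.0013  0.032 ] sides [np.float64(0.1097), np.float64(0.1006), np.float64(0.108), np.float64(0.1023)] yaws [-1.7 -0.7 -1.2 -0.3] label [[-0.0009 -0.0015  0.032 ]]
0.04 plate ctr [ 0.0035 -0.0013  0.04  ] sides [np.float64(0.1091), np.float64(0.1), np.float64(0.1074), np.float64(0.1017)] yaws [-1.7 -0.7 -1.2 -0.3] label [[ 0.0024 -0.0015  0.04  ]]
[[0.1426, -0.1278, -0.0], [-0.142, -0.1298, 0.0], [-0.1417, 0.1299, 0.0], [0.142, 0.1277, 0.0]]
rotvec deg [  3.47 -34.9    9.09]
0.06 [ 0.5076 -0.0131  0.2835] [0.099  0.277  0.1817]
0.03 [ 0.5245 -0.01    0.2589] [0.116  0.2801 0.1571]
0 [ 0.5414 -0.0069  0.2343] [0.1329 0.2832 0.1326]
n [-0.5642 -0.1035  0.8192] reach 0.09574687232964967 ctr [0.59546202 0.00305629 0.15587017]
```

The frame is now consistent: corners are symmetric, the plate centre is within 2 mm, and h is about 0.032. Lifting, then going to the 60 mm standoff, tilted.

```bash
python3 -m creep '[1,0,0,0.02,0,0,0, 1,0,0,0.06,0,0,0, 1,0,0,0.11,0,0,0, 1,0,0,0.16,0,0,0, 1,0.02,0.03,0.19,0.4,-4,1, 1,0.04,0.07,0.2,0.8,-8,2, 1,0.05,0.11,0.2,1.4,-14,3.6, 1,0.06,0.15,0.2,2,-20,5, 1,0.07,0.19,0.2,2.5,-25,6.5, 1,0.08,0.23,0.195,3,-30,7.8, 1,0.09,0.26,0.19,3.47,-34.9,9.09, 1,0.099,0.277,0.182,3.47,-34.9,9.09, 1,0.099,0.277,0.182,3.47,-34.9,9.09, 1,0.099,0.277,0.182,3.47,-34.9,9.09, 1,0.099,0.277,0.182,3.47,-34.9,9.09, 1,0.099,0.277,0.182,3.47,-34.9,9.09]'
python3 - <<'E'
from f import *
for k in("scene","top"): cv2.imwrite(f"pics/{k}2.png",vision.grab_frame(k)[:,:,::-1])
s=telemetry.state(); print(s["t"],s["joints"].round(3),s["tcp_pos"].round(4),s["force"].round(2),s["force"]@n); T=R.from_rotvec(s["tcp_rot"]).as_matrix()
print("tool in face", (M.T@T).round(4).tolist(), "TCP in face",((s["tcp_pos"]-O)@M).round(4))
a=cv2.imread("pics/scene2.png")[120:330,170:370]; b=cv2.imread("pics/top2.png")[70:280,200:400]
cv2.imwrite("pics/c3.png",np.hstack([cv2.resize(x,(400,420),interpolation=2) for x in(a,b)]))
E
```

```text
t: 5.4
tcp_pos: [0.5081, -0.0141, 0.2843]
tcp_rot: [1.714, 2.054, 0.648]
force: [1.0, 0.5, -2.1]
gripper_width: 0.393
grasp_force: 30.0
5.5 [-0.187 -0.101  2.031  0.342  0.661 -0.578] [ 0.508  -0.014   0.2842] [-0.39 -0.09 -3.96] -3.013889907412611
tool in face [[0.001, 1.0, 0.0009], [1.0, -0.001, -0.0012], [-0.0012, 0.0009, -1.0]] TCP in face [ 0.     -0.0023  0.1883]
```

View pics/c3.png

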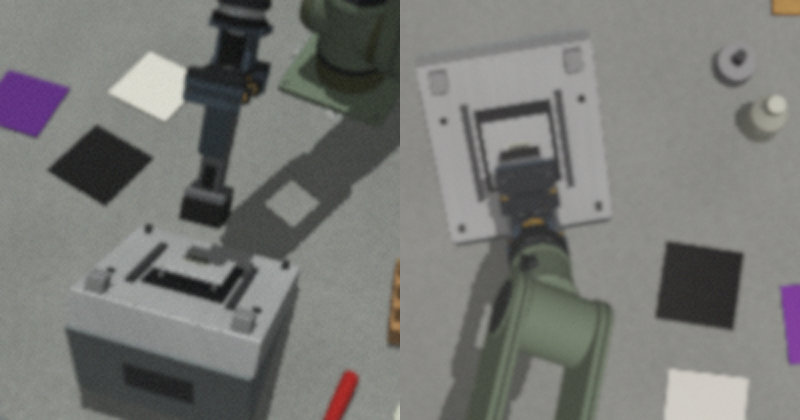

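The reader is held square above the plate and the black pad is now free. I'll go 45 mm down the normal (the plate can be no nearer than 50 mm), take a force baseline, and re-measure the pad.

```bash
cat > fm.py <<'E'
from f import *
def meas(k=6):
    F=[];X=[]
    for i in range(k):
        vision.grab_frame("top"); s=telemetry.state(); F.append(s["force"]);X.append(s["tcp_pos"])
    F=np.array(F); p=(np.mean(X,0)-O)@M; print("t",s["t"],"F face",(F@M).mean(0).round(2),"sd",(F@M).std(0).round(2),"tcp face",p.round(4),"mouth z",(p[2]-.0957).round(4),"w",round(s["gripper_width"],3))
if __name__=="__main__": meas()
E
python3 -m creep '[1,0.01,0.002,-0.015,0,0,0, 1,0.018,0.003,-0.026,0,0,0, 1,0.0226,0.0041,-0.0328,0,0,0, 1,0.0254,0.0047,-0.0369,0,0,0, 1,0.0254,0.0047,-0.0369,0,0,0, 1,0.0254,0.0047,-0.0369,0,0,0]'
python3 fm.py; python3 - <<'E'
from f import *
im=cv2.imread("pics/top2.png"); g=cv2.GaussianBlur(cv2.cvtColor(im,6),(3,3),0); m=np.zeros_like(g); sub=g[182:244,320:382]; th,_=cv2.threshold(sub,0,255,8); m[182:244,320:382]=(sub<=th)*255
c=max(cv2.findContours(m,0,1)[0],key=cv2.contourArea); r=cv2.minAreaRect(c); print(r, onz("top",[r[0]],.006))
E
```

```text
t: 6.1
tcp_pos: [0.5334, -0.0086, 0.2475]
tcp_rot: [1.713, 2.055, 0.649]
force: [0.5, 0.1, -2.8]
gripper_width: 0.395
grasp_force: 30.0
t 6.4 F face [-1.65  0.03 -2.24] sd [0.6  0.34 0.3 ] tcp face [ 0.0002 -0.0015  0.1434] mouth z 0.0477 w 0.39
((349.50286865234375, 212.231201171875), (39.3828125, 38.92664337158203), 8.746162414550781) [[ 0.41236306 -0.29015487  0.006     ]]
```

```bash
python3 -m creep '[1,0.0017,0.0003,-0.0025,0,0,0, 1,0.0034,0.0006,-0.0049,0,0,0, 1,0.0034,0.0006,-0.0049,0,0,0]' | sed -n 4p; python3 fm.py
python3 -m creep '[1,0.0011,0.0002,-0.0016,0,0,0, 1,0.0017,0.0003,-0.0025,0,0,0, 1,0.0017,0.0003,-0.0025,0,0,0]'| sed -n 4p; python3 fm.py
```

```text
force: [0.8, 0.3, -4.0]
t 7.0 F face [-1.71  0.19 -2.92] sd [0.52 0.44 0.27] tcp face [-0.0002 -0.0015  0.1369] mouth z 0.0412 w 0.394
force: [-0.7, 0.7, -2.8]
t 7.6 F face [-1.78  0.45 -2.33] sd [0.74 0.33 0.44] tcp face [-1.00e-04 -1.50e-03  1.34e-01] mouth z 0.0383 w 0.391
```

```bash
python3 -m creep '[1,0.0011,0.0002,-0.0016,0,0,0, 1,0.0017,0.0003,-0.0025,0,0,0, 1,0.0017,0.0003,-0.0025,0,0,0]'| sed -n 4p; python3 fm.py
```

```text
force: [1.1, 0.7, -3.3]
t 8.2 F face [-1.95  0.14 -2.53] sd [0.36 0.27 0.31] tcp face [-0.0002 -0.0015  0.1309] mouth z 0.0352 w 0.396
```

```bash
python3 -m creep '[1,0.0011,0.0002,-0.0016,0,0,0, 1,0.0017,0.0003,-0.0025,0,0,0, 1,0.0017,0.0003,-0.0025,0,0,0]'| sed -n 4p; python3 fm.py
```

```text
force: [-0.7, 0.2, -2.7]
t 8.8 F face [-1.66  0.   -2.38] sd [0.29 0.37 0.31] tcp face [-0.0002 -0.0015  0.1279] mouth z 0.0322 w 0.393
```

```bash
python3 -m creep '[1,0.0011,0.0002,-0.0016,0,0,0, 1,0.0017,0.0003,-0.0025,0,0,0, 1,0.0017,0.0003,-0.0025,0,0,0]'| sed -n 4p; python3 fm.py
```

```text
force: [-0.5, 0.7, -3.1]
t 9.4 F face [-1.57 -0.3  -2.44] sd [0.43 0.33 0.35] tcp face [-0.0002 -0.0015  0.1248] mouth z 0.0291 w 0.392
```

```bash
python3 -m creep '[1,0.0006,0.0001,-0.002,0,0,0, 1,0.0009,0.0002,-0.0031,0,0,0, 1,0.0009,0.0002,-0.0031,0,0,0]'| sed -n 4p; python3 fm.py
```

```text
force: [-0.8, 0.5, -0.6]
t 10.0 F face [-0.22 -0.68 -0.18] sd [0.44 0.82 0.41] tcp face [-0.0007 -0.0017  0.122 ] mouth z 0.0263 w 0.398
```

Contact: the normal force rose by about 2.2 N at mouth z of about 26.5 mm. Now I'll press further and watch the force.

```bash
python3 -m creep '[1,0.0006,0.0001,-0.0009,0,0,0, 1,0.0011,0.0002,-0.0016,0,0,0, 1,0.0017,0.0003,-0.0025,0,0,0, 1,0.0017,0.0003,-0.0025,0,0,0]'| sed -n 4p; python3 fm.py
```

```text
force: [-1.2, -0.8, 0.8]
t 10.7 F face [ 0.39 -0.82  2.25] sd [0.23 0.36 0.15] tcp face [-0.0009 -0.0016  0.1189] mouth z 0.0232 w 0.396
```

The normal force is about 4.6 N, so the deflection is about 3.5 mm. I'll go 2.3 mm further and hold for over 2 s.

```bash
python3 -m creep '[1,0.0006,0.0001,-0.0009,0,0,0, 1,0.0013,0.0002,-0.0019,0,0,0, 1,0.0013,0.0002,-0.0019,0,0,0, 1,0.0013,0.0002,-0.0019,0,0,0]'| sed -n 4p; python3 fm.py
python3 - <<'E'
from f import *
for k in("scene","top"): cv2.imwrite(f"pics/{k}4.png",vision.grab_frame(k)[:,:,::-1])
s=telemetry.state(); print((M.T@R.from_rotvec(s["tcp_rot"]).as_matrix())[:,2].round(4))
a=cv2.imread("pics/scene4.png")[170:320,190:340]; b=cv2.imread("pics/top4.png")[80:200,200:320]
cv2.imwrite("pics/c4.png",np.hstack([cv2.resize(x,(400,400),interpolation=2) for x in(a,b)]))
E
```

```text
force: [-0.8, -1.2, 3.7]
t 11.4 F face [ 1.04 -0.21  3.44] sd [0.27 0.37 0.37] tcp face [-0.0009 -0.0017  0.1166] mouth z 0.0209 w 0.393
[ 1.3e-03 -5.0e-04 -1.0e+00]
```

View pics/c4.png

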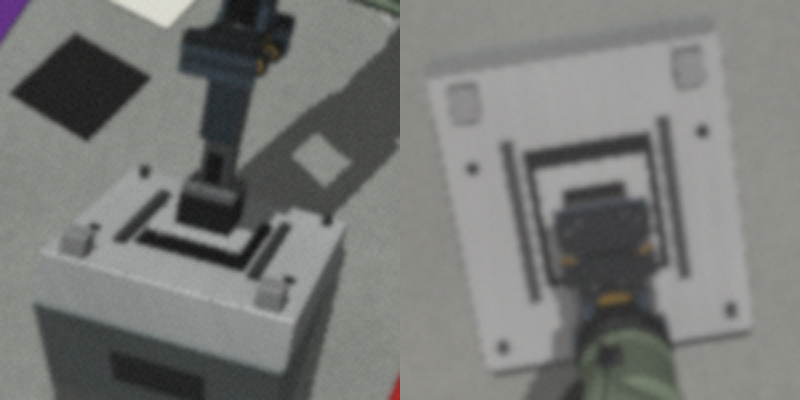

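The hood sits flat on the plate, at about (235,210) in the left crop. It is centred between the plate's sides: hood 565-627 and plate 535-652 in the right crop. I'll hold for two seconds.

```bash
python3 -m creep '[1,0,0,0,0,0,0, 1,0,0,0,0,0,0, 1,0,0,0,0,0,0, 1,0,0,0,0,0,0, 1,0,0,0,0,0,0, 1,0,0,0,0,0,0, 1,0,0,0,0,0,0, 1,0,0,0,0,0,0, 1,0,0,0,0,0,0, 1,0,0,0,0,0,0, 1,0,0,0,0,0,0, 1,0,0,0,0,0,0, 1,0,0,0,0,0,0, 1,0,0,0,0,0,0, 1,0,0,0,0,0,0, 1,0,0,0,0,0,0, 1,0,0,0,0,0,0, 1,0,0,0,0,0,0, 1,0,0,0,0,0,0, 1,0,0,0,0,0,0]'| sed -n 4p; python3 - <<'E'
from fm import *
meas(4)
def Ws(p,h):
    c,d=ray("scene",p); return ((c+d*((((O+h*n-c)@n)/(d@n))[:,None]))-O)@M
print("hood bottom back corners on plate (expect x .029, y -+.029):",Ws([[256.5,251.5],[279.7,257.8]],.0215).round(4).tolist())
E
```

```text
force: [-0.7, -2.0, 4.1]
t 13.7 F face [ 1.62 -0.34  3.98] sd [0.25 0.48 0.32] tcp face [-0.0012 -0.0016  0.1165] mouth z 0.0208 w 0.395
hood bottom back corners on plate (expect x .029, y -+.029): [[0.0092, -0.0289, 0.0215], [0.0096, 0.0396, 0.0215]]
```

The corner readings are crude, because the scene camera views this face at a grazing angle. I'll check where the expected points should appear in an enlarged view.

```bash
python3 - <<'E'
from f import *
c=lambda P_,N:print(N,((px("scene",[O+M@np.array(p) for p in P_])-[235,215]+.5)*10).round().tolist())
c([[.029,-.029,.0212],[.029,.029,.0212],[.028,-.0305,.0672],[.028,.0275,.0672]],"hood bottom/top back corners")
c([[.053,-.05,.0212],[.053,.05,.0212]],"plate back corners")
c([[.12,.131,0],[.12,-.131,0]],"face back corners")
a=cv2.imread("pics/scene4.png")[215:275,235:310]
cv2.imwrite("pics/c5.png",cv2.resize(a,(750,600),interpolation=2))
E
```

```text
hood bottom/top back corners [[199.0, 394.0], [398.0, 448.0], [222.0, 238.0], [423.0, 291.0]]
plate back corners [[101.0, 402.0], [449.0, 497.0]]
face back corners [[672.0, 744.0], [-277.0, 479.0]]
```

View pics/c5.png

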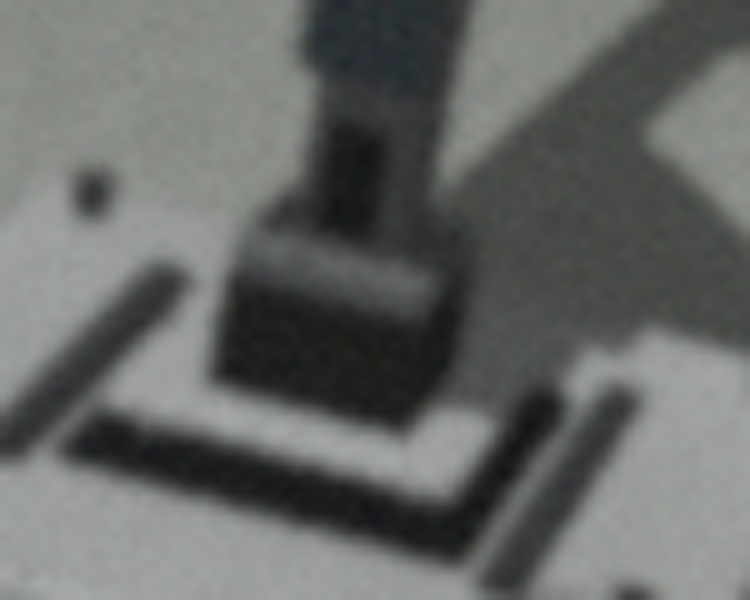

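The plate matches its prediction exactly, but the hood's bottom edge appears about 1.5 px higher than predicted. I'll compare with the pre-contact and on-pad pictures to tell a slip from a bias in the hood's shape.

```bash
python3 - <<'E'
from f import *
i0,i2,i4=[cv2.imread(f"pics/scene{k}.png") for k in(0,2,4)]
hood=np.array([[.029,-.029,0],[.029,.029,0],[.029,-.029,.046],[.029,.029,.046]])
def crop(im,x,y):return cv2.resize(im[y:y+50,x:x+40],(400,500),interpolation=2)
cv2.imwrite("pics/c6.png",np.hstack([crop(i0,200,170),crop(i2,252,195)]))
off=np.array([0,0,0])
A=px("scene",hood+[.409,-.2895,.006]); print("pad",((A-[200,170]+.5)*10).round().tolist())
B=px("scene",[O+M@(h+[0,-.0013,.1883-.0957]) for h in hood]); print("air",((B-[252,195]+.5)*10).round().tolist())
C=px("scene",[O+M@(h+[-.001,-.0006,.0209]) for h in hood])
# measured shift air->pressed of the hood
x,y=np.round(B.mean(0)).astype(int); t=cv2.resize(i2[y-9:y+12,x-11:x+12],None,fx=8,fy=8,interpolation=2)
s=cv2.resize(i4[195:280,235:320],None,fx=8,fy=8,interpolation=2); r=cv2.matchTemplate(s,t,5); l=cv2.minMaxLoc(r); print("score",l[1],"shift",np.array(l[3])/8+[235,195]-[x-11,y-9],"pred",(C-B).mean(0))
E
```

```text
pad [[85.0, 347.0], [228.0, 409.0], [70.0, 259.0], [217.0, 321.0]]
air [[67.0, 353.0], [270.0, 406.0], [96.0, 195.0], [300.0, 247.0]]
score 0.941709041595459 shift [-3.75  23.625] pred [-4.18273917 24.27105959]
```

View pics/c6.png

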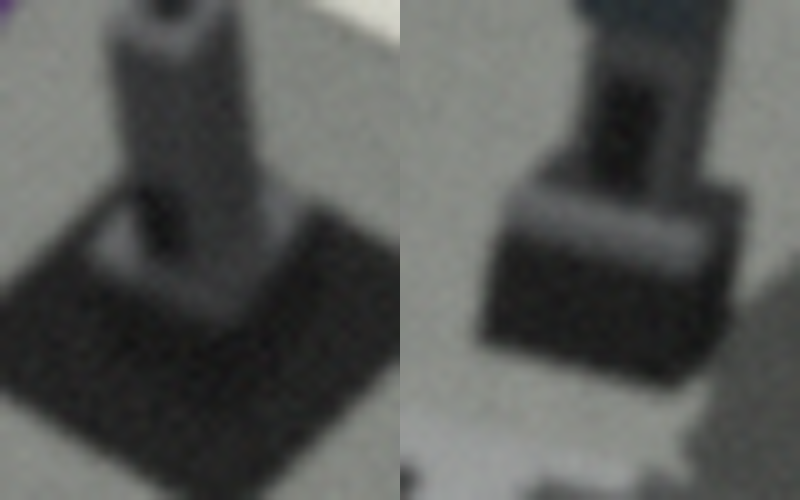

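The same offset (about +9, -14 crop px) appears in the air and on the pad, so the reader did not slip. It comes from the hood's shape or the scene camera. The top view decides x far better, so I'll compare the hood's back edge there.

```bash
python3 - <<'E'
from f import *
g=cv2.cvtColor(cv2.imread("pics/top4.png"),6)
for z in(0,.034,.046): print("top pred back edge mid, z",z,px("top",[O+M@np.array([.028,y,.0209+z]) for y in(-.03,-.001,.028)]).round(1).tolist())
for u in(254,258,262): print(u,{v:int(g[v,u-1:u+2].mean()) for v in range(126,148)})
print("row136",{u:int(g[136,u]) for u in range(236,284,1)})
W6=onz("top",cv2.boxPoints(((349.5,212.23),(41.5,41),8.75)),.006); print("pad corners in scene pred",px("scene",W6).round(1).tolist())
i=cv2.cvtColor(cv2.imread("pics/scene2.png"),6); m=np.zeros_like(i); s=i[175:225,185:255]; th,_=cv2.threshold(s,0,255,8); m[175:225,185:255]=(s<=th)*255
c=max(cv2.findContours(m,0,1)[0],key=cv2.contourArea); print(cv2.approxPolyDP(cv2.convexHull(c),4,True).reshape(-1,2).tolist())
E
```

```text
top pred back edge mid, z 0 [[267.2, 134.1], [257.7, 135.6], [248.2, 137.2]]
top pred back edge mid, z 0.034 [[268.1, 138.2], [258.4, 139.8], [248.7, 141.4]]
top pred back edge mid, z 0.046 [[268.4, 139.7], [258.7, 141.3], [248.9, 142.9]]
254 {126: 60, 127: 75, 128: 109, 129: 142, 130: 159, 131: 164, 132: 165, 133: 164, 134: 159, 135: 143, 136: 105, 137: 68, 138: 58, 139: 63, 140: 74, 141: 80, 142: 76, 143: 70, 144: 63, 145: 67, 146: 70, 147: 70}
258 {126: 64, 127: 90, 128: 128, 129: 154, 130: 164, 131: 164, 132: 164, 133: 160, 134: 146, 135: 116, 136: 79, 137: 60, 138: 61, 139: 68, 140: 77, 141: 80, 142: 72, 143: 64, 144: 61, 145: 62, 146: 62, 147: 63}
262 {126: 85, 127: 124, 128: 154, 129: 163, 130: 164, 131: 164, 132: 162, 133: 154, 134: 131, 135: 91, 136: 61, 137: 58, 138: 64, 139: 75, 140: 79, 141: 73, 142: 66, 143: 62, 144: 63, 145: 63, 146: 63, 147: 63}
row136 {236: 128, 237: 139, 238: 123, 239: 93, 240: 98, 241: 132, 242: 154, 243: 162, 244: 163, 245: 165, 246: 163, 247: 161, 248: 153, 249: 143, 250: 133, 251: 124, 252: 116, 253: 111, 254: 105, 255: 100, 256: 92, 257: 83, 258: 80, 259: 74, 260: 67, 261: 64, 262: 60, 263: 61, 264: 61, 265: 62, 266: 77, 267: 111, 268: 140, 269: 157, 270: 161, 271: 162, 272: 162, 273: 154, 274: 135, 275: 102, 276: 82, 277: 102, 278: 125, 279: 122, 280: 100, 281: 85, 282: 92, 283: 118}
pad corners in scene pred [[246.8, 199.1], [221.3, 223.9], [190.8, 205.3], [216.9, 182.0]]
[[217, 183], [245, 198], [222, 222], [194, 205]]
```

In the top view the hood's back edge is at row 135.1 against a predicted 135.6, so the reader is centred to within about 2 mm and the press is good. Now I'll retreat along the normal and carry the reader upright to above the pad.

```bash
python3 -m creep '[1,-0.003,-0.0005,0.004,0,0,0, 1,-0.008,-0.0015,0.012,0,0,0, 1,-0.022,-0.004,0.033,0,0,0, 1,-0.045,-0.008,0.066,0,0,0, 1,-0.055,-0.03,0.08,-0.5,5,-1.3, 1,-0.07,-0.07,0.085,-1,10,-2.6, 1,-0.085,-0.11,0.085,-1.6,16,-4.2, 1,-0.1,-0.15,0.08,-2.2,22,-5.7, 1,-0.11,-0.19,0.07,-2.8,28,-7.3, 1,-0.12,-0.23,0.05,-3.47,34.9,-9.09, 1,-0.13,-0.265,0.02,-3.47,34.9,-9.09, 1,-0.136,-0.284,-0.015,-3.47,34.9,-9.09, 1,-0.136,-0.284,-0.045,-3.47,34.9,-9.09, 1,-0.136,-0.284,-0.045,-3.47,34.9,-9.09, 1,-0.136,-0.284,-0.045,-3.47,34.9,-9.09, 1,-0.136,-0.284,-0.045,-3.47,34.9,-9.09]'
python3 - <<'E'
from f import *
F=[]
for i in range(5): vision.grab_frame("top"); s=telemetry.state(); F.append(s["force"])
T=R.from_rotvec(s["tcp_rot"]).as_matrix(); print(s["t"],s["tcp_pos"].round(4),T[:,2].round(4),np.mean(F,0).round(2),"to go",(np.array([.411,-.290,.102])-s["tcp_pos"]).round(4))
E
```

```text
t: 15.3
tcp_pos: [0.4122, -0.2902, 0.1815]
tcp_rot: [2.199, 2.239, 0.001]
force: [0.0, -0.4, -2.8]
gripper_width: 0.39
grasp_force: 30.0
15.55 [ 0.4118 -0.29    0.1808] [ 0.0017 -0.0013 -1.    ] [ 0.33 -0.37 -3.06] to go [-0.0008 -0.     -0.0788]
```

Upright above the pad. Now I'll lower to 2-3 mm above it, slowing down, and then feel for contact.

```bash
python3 -m creep '[1,0,0,-0.02,0,0,0, 1,0,0,-0.04,0,0,0, 1,0,0,-0.052,0,0,0, 1,0,0,-0.06,0,0,0, 1,0,0,-0.066,0,0,0, 1,0,0,-0.071,0,0,0, 1,0,0,-0.074,0,0,0, 1,0,0,-0.076,0,0,0, 1,0,0,-0.076,0,0,0, 1,0,0,-0.076,0,0,0]'
cat > fz.py <<'E'
from f import *
F=[]
for i in range(5): vision.grab_frame("top"); s=telemetry.state(); F.append(s["force"])
print(s["t"],s["tcp_pos"].round(4),np.mean(F,0).round(2))
E
python3 fz.py
python3 -m creep '[1,0,0,-0.001,0,0,0, 1,0,0,-0.002,0,0,0, 1,0,0,-0.002,0,0,0]' | sed -n 4p; python3 fz.py
```

```text
t: 16.55
tcp_pos: [0.4115, -0.2901, 0.1039]
tcp_rot: [2.201, 2.24, 0.0]
force: [0.8, -0.5, -3.2]
gripper_width: 0.392
grasp_force: 30.0
16.8 [ 0.4114 -0.29    0.1038] [-0.21  0.27 -3.27]
force: [-0.3, -0.1, -2.1]
17.35 [ 0.4114 -0.29    0.1017] [ 0.01 -0.   -2.23]
```

```bash
python3 -m creep '[1,0,0,-0.0005,0,0,0, 1,0,0,-0.001,0,0,0, 1,0,0,-0.001,0,0,0]' | sed -n 4p; python3 fz.py
```

```text
force: [-0.8, 0.6, 6.0]
17.9 [ 0.4114 -0.2901  0.1017] [-1.54  0.65  5.93]
```

The reader is firmly on the pad. I'll ease off, open, and rise straight up.

```bash
python3 -m creep '[1,0,0,0.0007,0,0,0, 1,0,0,0.0007,0,0,0, 0.3,0,0,0.0007,0,0,0, 0,0,0,0.0007,0,0,0, 0,0,0,0.0007,0,0,0, 0,0,0,0.0007,0,0,0, 0,0,0,0.0007,0,0,0, 0,0,0,0.0007,0,0,0, 0,0,0,0.0007,0,0,0, 0,0,0,0.01,0,0,0, 0,0,0,0.04,0,0,0, 0,0,0,0.08,0,0,0, 0,0,0,0.12,0,0,0, 0,-0.01,0.05,0.14,0,0,0, 0,-0.02,0.1,0.15,0,0,0, 0,-0.03,0.15,0.15,0,0,0, 0,-0.04,0.2,0.15,0,0,0, 0,-0.04,0.2,0.15,0,0,0, 0,-0.04,0.2,0.15,0,0,0]'
python3 - <<'E'
from f import *
for k in("scene","top"): cv2.imwrite(f"pics/{k}7.png",vision.grab_frame(k)[:,:,::-1])
a=cv2.imread("pics/scene7.png"); b=cv2.imread("pics/top7.png")
cv2.imwrite("pics/c7.png",np.vstack([np.hstack([cv2.resize(a[150:230,170:270],(400,320),interpolation=2),cv2.resize(b[170:250,300:400],(400,320),interpolation=2)]),np.hstack([cv2.resize(a,(373,280)),cv2.resize(b,(373,280)),np.zeros((280,54,3),np.uint8)])]))
E
```

```text
t: 19.8
tcp_pos: [0.3712, -0.089, 0.2515]
tcp_rot: [2.197, 2.243, 0.001]
force: [0.1, -0.7, 0.3]
gripper_width: 0.999
grasp_force: 0.0
```

View pics/c7.png

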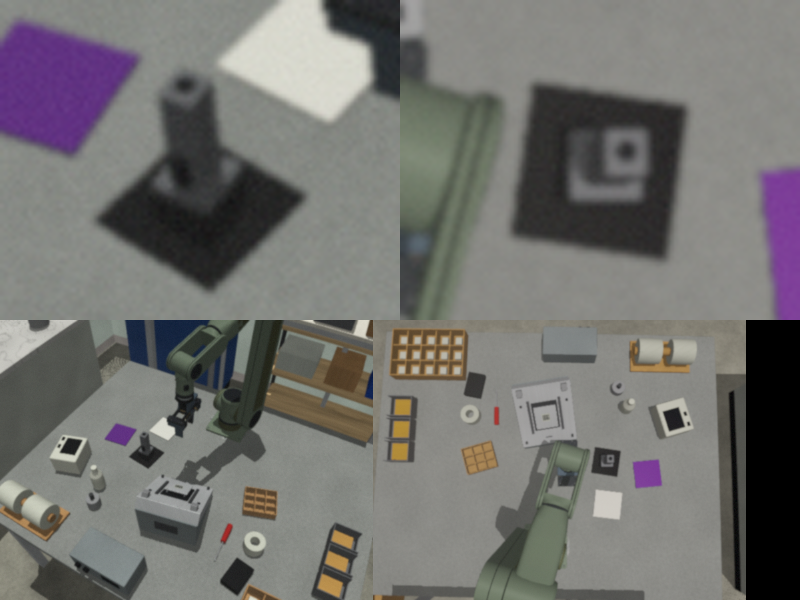

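The reader stands upright near the pad's middle (hood at crop (607,167), pad centre at (602,170)). The plate is out, the bystanders are in place, and the gripper is clear.

```bash
python3 -c "
from cell import workorder; print(workorder.job_done())"
```

```text
the job is handed in; nothing more can be done
None
```

I pressed the reader flat and centred on the label, with the plate about 5.5–6 mm in (estimated from the force), and held it there for over 2 s. It is back upright near the middle of its black pad, the bystanders look unmoved, and I handed the job in; no verdict was returned.

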